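Pre-tension the window blind's spring winder and pin it

ROBOT

A 7-joint arm with a two-finger parallel gripper is mounted at the origin on the work surface. World frame = base frame: x ahead of the robot, y to its left, z up, the work surface at z = 0. Lengths are in mm, angles in degrees, forces in N, time in s.
With the tool pointing down it reaches from about 400 to 875 mm from the base axis. Payload 6.5 kg.
Tool frame: the origin (TCP) lies midway between the tips of the shut fingers; the grasp point (between the pads) lies 19 mm behind it; z points along the fingers, y is the direction in which the jaws open and shut (so a half turn about z gives the same grasp; the last joint's range is limited). The gripper opens to 85 mm and grips with 20 to 120 N. Pads are 22 mm wide; open, the fingers measure 114 mm over their backs; the gripper's body (76 mm by 85 mm) begins 54 mm behind the grasp point. The pads swing forward as they close: fully open they stand 13 mm farther back than shut.
Start: joints at [-3.793, 30.733, -0.252, 88.115, 0.149, 61.152, -4.079], TCP at [649.992, -0.001, 197.79] pointing down, gripper open.
Joint ranges: [-154.64, 154.64], [-21.42, 123.67], [-72.66, 72.17], [13.99, 137.28], [-74.86, 254.86], [10.95, 109.41], [-158.01, 158.01]. Speed limits (degrees/s): [136.94, 136.94, 180, 180, 180, 180, 180].

INTERFACE

Orientations are given as [roll, pitch, yaw] about the fixed x, y, z axes, in that order (R = Rz(yaw) Ry(pitch) Rx(roll)).
In Python, from workcell import monitor, vision, manip gives the robot as it stands. The module is installed in compiled form; this text tells all that it offers.
- The arm moves only by the tool play_rows, never from a script. Its argument "rows" is a list that holds one entry, the list of rows, each a list of 4 numbers: the shift along the world's x, y, z in cm, then the turn about the world's z in rad. In form: [[[tx, ty, tz, spin], ...]]. A call has 1 to 20 rows; each row is the pose to reach, as a shift and turn from the pose commanded when the call began; what a row does not reach only later rows make up. A row lasts 1/10 s, in which the tool goes at most 50 mm and 8.59 degrees, less where a joint would pass 70% of its speed; a pose out of reach is approached as far as the arm can. A call with a gripper value outside its range is refused whole. "jaw" is the finger opening in cm, from 0 to 8.54, set as the call begins (left out, the last holds). The fingers move at their own pace and stop on an object; the grip force is fixed at half the most. Time passes only in rows, so rows that repeat a pose let the fingers close. It gives the time, the measured TCP pose, the force and the opening at its end, in the units of the state.
- monitor.state(): the state, without advancing time (a new reading comes with each control period).
- vision.camera(name): name is "scene" or "side" or "wrist"; returns (picture, depth): 480x640x3 uint8, red, green, blue; 480x640 float32, mm along the optical axis (not along the pixel's ray), 0 where there is no reading.
- vision.get_calibration(name): a dict with "mtx" (3x3 intrinsics, pixels), "R" (3x3) and "t" (3): a world point X has camera coordinates R X + t; the wrist camera has in their place "T_tool_cam" (4x4, takes a point from camera to tool coordinates, whose origin is the TCP and whose axes are the flange's). Camera axes: x right, y down, z forward; pixel columns grow to the right and rows downward; lengths in mm; the calibration is good to about 2 mm. A picture is of the moment at which its call begins: read the wrist's pose just before it. get_calibration takes no time and is no camera call.
- manip.close_job(): hands the job in, once; it reports no verdict.
The state is a dict: "clock": time; "joint_positions": joint angles; "dq": joint speeds; "joint_torque": joint torques, N m; "tool_pos": TCP position; "orientation": TCP orientation; "ft_force": force on the tool from outside, world axes, zero at the start; "moment": the same for the moment, N m; "finger_gap": opening from 0.0 (shut) to 1.0 (fully open).
Only numpy, scipy, OpenCV 4.12 (cv2) and the standard library are available. Lean on these libraries where they do the work, as an engineer would, in place of code of your own. Each camera call takes 0.05 s, during which the arm holds its last target. There are 200 camera calls.

TASK

Before the blind is hung, its spring winder has to be locked under tension: take the red-handled pin from its wooden rest, put it into the hole in the orange part of the wheel, and with it turn the wheel counter-clockwise (seen from above) against its spring while feeling for the locking hole hidden underneath. Drop the pin fully home so that its collar sits down on the wheel, and let go, so the pin holds the wheel. Never press or force the pin hard against the winder, and leave the bowl, flower pot, book and glasses where they are.

Things in the scene. Friction and masses are not known exactly. Their poses are not given: they have to be found in the camera images.
- winder: Spring winder fixed to the table: white square base 150 x 150 x 6 mm, low round wall 132 mm across to 22 mm high; origin at the centre of its underside, z up. Under the wheel lies a flat fixed steel locking plate, top 22 mm above the table, with one 13 mm hole, 16 mm deep, 45 mm from the axis, hidden by the wheel.
- axis (a point): Point on the winder's upright wheel axis at the height of the wheel's upper face (34 mm above the table); a steel hub cap, 32 mm across, rises 4 mm above it. The hidden locking hole lies under the wheel's hole when the wheel's joint reads some value between 0.6 and 1.2 rad, different for every winder, to be found by feel.
- wheel_hole (a point): Centre of the mouth of the wheel's only hole, at the wheel's upper face (34 mm above the table), in the orange patch (30 x 30 mm), 45 mm from the axis; moves with the wheel. Round, 13 mm across, straight through the 10 mm thick wheel; the flat locking plate is 2 mm below the wheel.
- wheel (a joint): Angle of the grey wheel (128 mm across, 10 mm thick, aluminium rim 1 mm proud), rad; 0 is the slack rest stop, grows counter-clockwise seen from above, up to 1.7. A spring always drives it back to 0: about 0.11 N m at 0, rising by 0.15 N m per rad (2.3 to 6.5 N at the hole).
- pin_grip (a point): Centre of the red handle of the locking pin. Handle: 26 mm (its x) by 16 mm (its y) by 36 mm high (z); grasp it across the 16 mm. Below it a steel collar (20 mm across, 8 mm high), then a round steel shaft (10 mm across, 27 mm long, chamfered foot). The collar's underside is 26 mm and the tip 53 mm below this point. About 60 g.
- pin_collar (a point): Centre of the underside of the pin's collar, 27 mm above the pin's tip.
- pin_tip (a point): Centre of the lower end of the pin's shaft; z points up to the handle. With the pin home the collar rests on the wheel and the tip is 15 mm down in the locking hole.
- rest: Fixed light wooden block 56 x 56 x 32 mm with a 13 mm upright through hole at its centre, in which the pin stands upright at the start, collar on the block's top. Origin at the centre of its underside.
- bowl: Terracotta bowl, 110 mm across, 55 mm high; bystander, leave alone. Origin under its centre.
- flowerpot: White pot with small daisies, 84 mm across, about 150 mm high; bystander, leave alone. Origin under its centre.
- book: Closed brown book 125 x 180 x 20 mm lying flat; bystander, leave alone. Origin under its centre.
- glasses: Black folded reading glasses, 130 mm wide, 30 mm deep and 44 mm high, standing on the book; bystander, leave alone. Origin at the underside, between front frame and folded arms.
There are look-alikes about, which are no part of the job. Of the things that look like the part that bears pin_grip, the largest one is meant.

How it is judged:
By the outcome, as a careful person would: the job done as asked, in the order asked, and still so for the second after the job is handed in, with the robot touching nothing.
It also fails if it takes over 69 s, if anything falls off the work surface, if the arm or the gripper's body presses on something with over 40 N, if the wrist force passes 120 N, or if a joint passes its speed limit or range.

## Working session

There is one attempt and no reset: what is moved stays moved. The work goes in short steps, Python scripts to look and compute and a tool call to move; the robot and the scene stay as the last step left them, time stands still between calls to the robot, and variables do not carry over. Pictures are saved under pics/ and viewed, about 8 in all and at most 12, crops included, and the job is handed in when it is done.

Besides the shell and the picture viewer there is one more tool, called after ">>>" as name(argument=value, ...) on one line, values as JSON. play_rows: Moves the arm, as the interface text tells. Its arguments: {"type":"object","properties":{"rows":{"type":"array"},"jaw":{"type":"number"}},"required":["rows"]}

```bash
mkdir -p pics; cat > h.py <<'E'
import numpy as np, cv2
from scipy.spatial.transform import Rotation as Ro
from workcell import monitor, vision, manip
def world(name,dep,cal,st=None):
    v,u=np.mgrid[0:480,0:640]; K=cal["mtx"]
    P=np.stack([(u-K[0][2])/K[0][0]*dep,(v-K[1][2])/K[1][1]*dep,dep],-1).astype(float)
    if name!="wrist": return (P-np.array(cal["t"]))@np.array(cal["R"])
    T=np.array(cal["T_tool_cam"]); P=P@T[:3,:3].T+T[:3,3]
    return P@Ro.from_euler('xyz',st["orientation"],degrees=True).as_matrix().T+np.array(st["tool_pos"])
def look(name):
    st=monitor.state(); im,d=vision.camera(name); cal=vision.get_calibration(name)
    return im,d,world(name,d,cal,st),st
def save(im,f): cv2.imwrite(f,cv2.cvtColor(im,cv2.COLOR_RGB2BGR))
E
python3 - <<'E'
from h import *
for n in("scene","wrist","side"):
    im,d,P,st=look(n); save(im,f"pics/{n}0.png"); np.savez(f"{n}0.npz",im=im,d=d,P=P)
print(st)
E
```

```text
{'clock': 0.1, 'joint_positions': array([-3.79286012, 30.77394273, -0.25542558, 88.16527913,  0.14930741,
       61.15308033, -4.0808257 ]), 'dq': array([-0.01882918, -0.09856111,  0.08779665, -0.09912077,  0.0220041 ,
        0.06808337, -0.05563897]), 'joint_torque': array([ 3.24486806e-03, -5.84563243e+01,  1.05254464e+00, -2.59778756e+01,
        1.26798821e-02,  4.59515359e-03, -1.40434165e-05]), 'tool_pos': array([ 6.49366281e+02, -9.85465964e-03,  1.96990028e+02]), 'orientation': array([-1.79908262e+02,  6.52050920e-03,  9.00037463e+01]), 'ft_force': array([ 0.8472048 , -0.53649669, -0.52971543]), 'moment': array([0.0537155 , 0.06418029, 0.02743453]), 'finger_gap': 1.0015220145950914}
```

View pics/scene0.png

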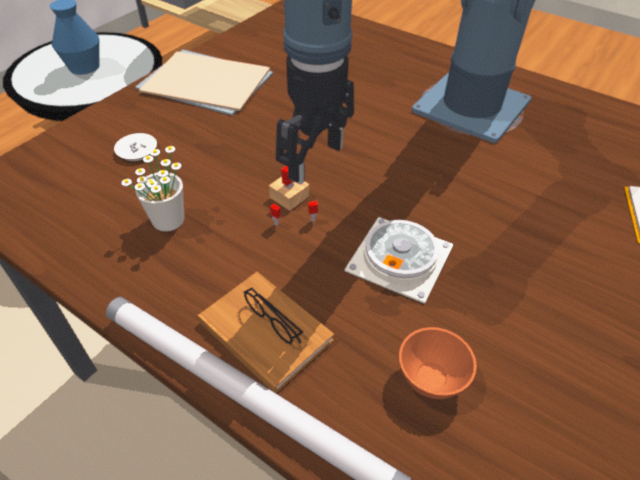

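View pics/side0.png

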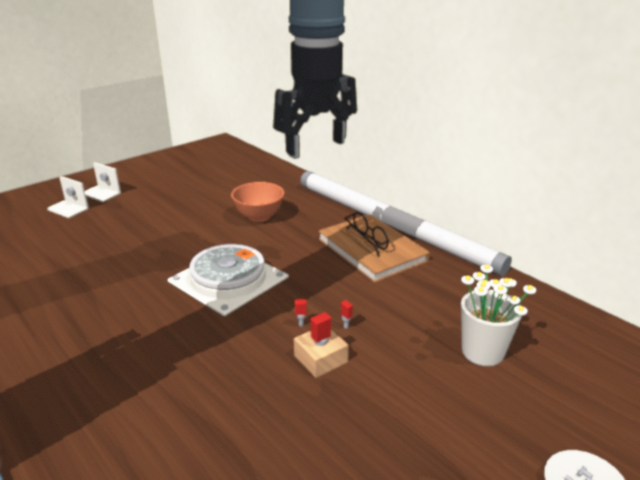

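The scene view shows the pin at about (287,178) on its block, with two small look-alike pins in front at (276,215) and (313,210). The wheel is at (402,248) and the orange patch at (393,263). In the side view the pin is at (321,327), the block at (321,352) and the patch at (245,254).

```bash
python3 - <<'E'
from h import *
for n in("scene","side"):
    z=np.load(n+"0.npz"); im,P=z["im"].astype(int),z["P"]; r,g,b=im[...,0],im[...,1],im[...,2]
    X=P.reshape(-1,3)
    def rep(t,m):
        k,l,s,c=cv2.connectedComponentsWithStats(m.astype(np.uint8))
        for i in range(1,k):
            if s[i,4]>25:
                q=P[l==i]; q=q[np.isfinite(q).all(1)]
                print(n,t,c[i].round(),s[i,4],"med",np.median(q,0).round(1),"lo",np.percentile(q,3,0).round(1),"hi",np.percentile(q,97,0).round(1))
    rep("red",(r>150)&(g<50)&(b<50)&(P[...,2]>5))
    rep("orange",(r>200)&(g>90)&(g<160)&(b<60)&(abs(P[...,2]-34)<6))
    # block top
    m=(abs(P[...,2]-32)<3)&(r>190)&(g>130)&(b>70)&(b<180)&(r-b>50); rep("blocktop",m)
    # winder base top
    m=(abs(P[...,2]-6)<3)&(r>150)&(abs(r-b)<50); rep("base",m)
    m=(abs(P[...,2]-38)<2)&(abs(r-b)<40); rep("cap",m)
E
```

```text
scene red [285. 169.] 29 med [ 527.1 -157.9   75.6] lo [ 518.6 -164.1   73.4] hi [ 532.6 -150.9   77.9]
scene red [312. 204.] 33 med [548.9 -77.6  46.9] lo [541.9 -83.2  45.3] hi [578.9 -53.7  76.2]
scene red [275. 207.] 39 med [ 597.3 -128.4   46.7] lo [ 591.3 -136.5   44.4] hi [ 601.8 -120.7   49.1]
scene orange [393. 261.] 112 med [570.  109.1  33.9] lo [561.5  97.2  31.4] hi [582.3 123.3  36.3]
scene blocktop [277. 185.] 101 med [ 532.3 -175.8   31.7] lo [ 515.6 -185.4   29.7] hi [ 544.3 -163.    34.1]
scene blocktop [295. 190.] 172 med [ 523.3 -136.5   32.2] lo [ 497.1 -148.6   29.9] hi [ 547.7 -127.6   34.1]
scene base [194.  53.] 65 med [ 221.5 -717.6    6.2] lo [ 208.1 -753.5    4. ] hi [ 234.3 -665.9    8.4]
scene base [147.  80.] 75 med [ 391.9 -716.8    6.1] lo [ 333.2 -732.2    3.8] hi [ 425.9 -703.1    7.9]
scene base [266.  76.] 36 med [ 192.6 -482.7    6.1] lo [ 170.6 -490.5    3.6] hi [ 231.6 -473.9    8.6]
scene base [221. 109.] 75 med [ 374.4 -470.3    6.1] lo [ 362.3 -516.2    4.3] hi [ 384.6 -445.5    8.4]
scene base [635. 205.] 77 med [145.4 414.    7.2] lo [ 92.
[... 2372 characters left out ...]
 med [1530.1  203.9   38. ] lo [1524.7  155.5   36.3] hi [1537.   248.1   39.9]
side cap [532. 130.] 32 med [1531.3  115.3   38. ] lo [1525.6   86.1   36.1] hi [1536.   138.8   39.9]
side cap [573. 142.] 99 med [ 1.5302e+03 -1.1000e+00  3.7700e+01] lo [1525.2  -77.8   36.2] hi [1536.    77.8   39.8]
side cap [624. 157.] 37 med [1531.  -138.5   38.2] lo [1525.8 -162.1   36.5] hi [1536.4 -109.3   39.9]
side cap [412. 217.] 1081 med [899.7  -9.9  37.8] lo [ 881.1 -202.2   36.2] hi [916.1 287.   39.7]
side cap [226. 262.] 149 med [531.5 100.9  38.4] lo [518.1  87.2  36.3] hi [546.4 115.3  39.8]
side cap [484. 344.] 90 med [ 682.2 -323.7   38. ] lo [ 676.1 -341.5   36.1] hi [ 710.5 -286.3   39.8]
```

View pics/wrist0.png

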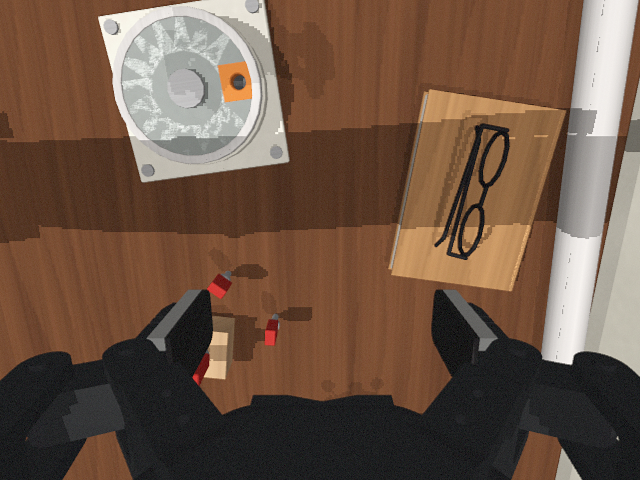

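Wrist view: the hole shows at (238,81), the hub at (186,88), and the pin is hidden behind the left finger near (200,368). I'll move so the camera can see the pin.

>>> play_rows(rows=[[[-3,-4,0,0],[-6,-8,0,0],[-9,-12,0,0],[-12,-16,0,0],[-13,-20,0,0],[-13,-22,0,0],[-13,-22,0,0],[-13,-22,0,0],[-13,-22,0,0]]])

```text
clock: 1.05
tool_pos: [520.4, -218.2, 197.5]
orientation: [-180.0, -0.1, 90.1]
ft_force: [0.3, 0.0, -0.6]
finger_gap: 1.0
```

```bash
python3 - <<'E'
from h import *
im,d,P,st=look("wrist"); save(im,"pics/w1.png"); print(st["tool_pos"],st["orientation"])
def ana(im,P):
    i=im.astype(int); r,g,b=i[...,0],i[...,1],i[...,2]
    k,l,s,c=cv2.connectedComponentsWithStats(((r>110)&(g<70)&(b<70)&(P[...,2]>20)).astype(np.uint8))
    for j in range(1,k):
        if s[j,4]<60: continue
        q=P[l==j]; zt=np.percentile(q[:,2],97); q=q[q[:,2]>zt-5]
        print("red",c[j].round(),len(q),zt.round(1),cv2.minAreaRect(q[:,:2].astype(np.float32)))
    o=(r>200)&(g>80)&(g<170)&(b<80)&(abs(P[...,2]-34)<6)
    if o.sum()>100:print("orange",cv2.minAreaRect(P[o][:,:2].astype(np.float32)),np.median(P[o],0))
    h=(abs(P[...,2]-38)<2.0)&(np.hypot(P[...,0]-532,P[...,1]-104)<28)
    if h.sum()>100: print("cap",cv2.minEnclosingCircle(P[h][:,:2].astype(np.float32)),np.median(P[h],0))
    t=(abs(P[...,2]-32)<2.5)&(np.hypot(P[...,0]-519,P[...,1]+157)<45)
    if t.sum()>100: print("block",cv2.minAreaRect(P[t][:,:2].astype(np.float32)))
ana(im,P)
z=np.load("wrist0.npz"); print(0); ana(z["im"],z["P"]); print(z["P"][81,238],z["P"][88,186])
E
```

```text
[ 520.37356921 -218.21652897  197.54781112] [-1.79985312e+02 -5.66429750e-02  9.01308679e+01]
red [353.  49.] 40 46.0 ((546.81298828125, -81.69556427001953), (7.615826606750488, 18.769634246826172), 82.44058990478516)
red [405. 109.] 37 45.7 ((592.6632080078125, -130.05398559570312), (7.054842472076416, 18.212512969970703), 22.63133430480957)
block ((519.9024658203125, -155.73202514648438), (56.05741500854492, 56.001922607421875), 83.37540435791016)
0
red [216. 289.] 179 47.1 ((578.1128540039062, -36.97807693481445), (110.87430572509766, 16.95594024658203), 52.74679946899414)
red [270. 336.] 160 47.0 ((597.0435791015625, -128.28294372558594), (17.888641357421875, 10.594121932983398), 84.69811248779297)
orange ((574.947265625, 111.26251220703125), (25.015291213989258, 29.784889221191406), 8.523734092712402) [573.31331047 111.41538941  33.3399046 ]
cap ((532.3211059570312, 105.2922134399414), 15.97746753692627) [532.33880839 105.42510431  37.3400127 ]
block ((538.3116455078125, -157.67041015625), (57.02198791503906, 22.19060707092285), 80.13199615478516)
[574.23889129 113.23191836  20.02388161] [533.09974386 105.46614369  36.88945597]
```

View pics/w1.png

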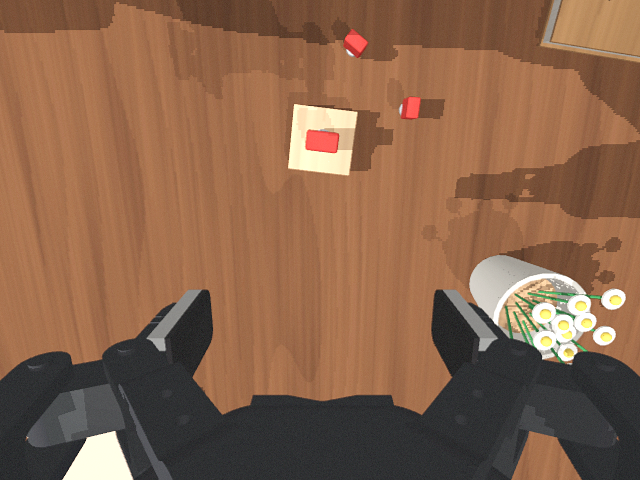

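The pin handle is at (322,141) on the block, long side nearly along x and turned about -7°. The pot at (530,310) is clear of it.

```bash
python3 - <<'E'
from h import *
im,d,P,st=look("wrist")
i=im.astype(int); w=np.s_[115:170,295:350]
m=(i[w][...,0]>110)&(i[w][...,1]<80)&(i[w][...,2]<80)
q=P[w][m]; print(len(q),np.percentile(q,[0,3,50,97,100],0).round(1),d[w][m][:5])
K=vision.get_calibration("wrist")["mtx"]
T=np.array(vision.get_calibration("wrist")["T_tool_cam"])
v,u=np.nonzero(m); dd=195-0 
R=Ro.from_euler('xyz',st["orientation"],degrees=True).as_matrix()
ray=np.stack([(u+295-K[0][2])/K[0][0],(v+115-K[1][2])/K[1][1],u*0+1],-1)@T[:3,:3].T@R.T
o=R@T[:3,3]+st["tool_pos"]; X=o+ray*((76-o[2])/ray[:,2:])
print(cv2.minAreaRect(X[:,:2].astype(np.float32)),o)
t=q[q[:,2]>71]; print(len(t),cv2.minAreaRect(t[:,:2].astype(np.float32)))
E
```

```text
87 [[ 507.8 -164.3   73. ]
 [ 508.6 -164.2   73.4]
 [ 526.  -156.5   74.7]
 [ 533.  -148.2   76.2]
 [ 533.  -147.5   76.9]] [286.67572 287.42892 286.57077 286.7842  287.73654]
((520.4790649414062, -155.8607940673828), (15.00110149383545, 24.520360946655273), 83.29317474365234) [ 520.10356412 -150.99646637  373.07084257]
87 ((520.486328125, -155.90972900390625), (15.127317428588867, 24.70908546447754), 83.20315551757812)
```

>>> play_rows(rows=[[[0,1.5,-1,0.145],[0,3,-2,0.29],[0,4.5,-3,0.435],[0,6.3,-4,0.58],[0,6.3,-5,0.725],[0,6.3,-5.5,0.87],[0,6.3,-6,1.015],[0,6.3,-6,1.16],[0,6.3,-6,1.305],[0,6.3,-6,1.452],[0,6.3,-6,1.452],[0,6.3,-6,1.452],[0,6.3,-6,1.452],[0,6.3,-6,1.452]]], jaw=4.5)

```text
clock: 2.55
tool_pos: [520.1, -156.8, 137.8]
orientation: [-180.0, 0.0, 173.1]
ft_force: [0.2, -1.2, 0.1]
finger_gap: 0.524
```

>>> play_rows(rows=[[[0,0.08,-3,0],[0,0.08,-6,0],[0,0.08,-7.5,0],[0,0.08,-8.5,0],[0,0.08,-9.1,0],[0,0.08,-9.4,0],[0,0.08,-9.4,0],[0,0.08,-9.4,0]]])

```text
clock: 3.35
tool_pos: [520.6, -156.4, 44.5]
orientation: [-180.0, 0.1, 173.2]
ft_force: [0.1, 0.6, 0.2]
finger_gap: 0.526
```

>>> play_rows(rows=[[[0,0,0,0],[0,0,0,0],[0,0,0,0],[0,0,0,0],[0,0,0,0],[0,0,0,0],[0,0,0,0],[0,0,0,0]]], jaw=0.5)

```text
clock: 4.15
tool_pos: [520.0, -156.2, 43.8]
orientation: [-180.0, -0.0, 173.2]
ft_force: [0.2, 0.1, -0.2]
finger_gap: 0.06
```

The gap reads below 16 mm, so I'll take a look.

```bash
python3 - <<'E'
from h import *
a=look("scene")[0][100:260,200:400]; b=look("side")[0][220:400,220:420]
a=cv2.resize(a,(400,320)); b=cv2.resize(b,(400,320)); save(np.hstack([a,b]),"pics/g1.png"); print(monitor.state()["finger_gap"])
E
```

```text
0.05547625595497916
```

View pics/g1.png

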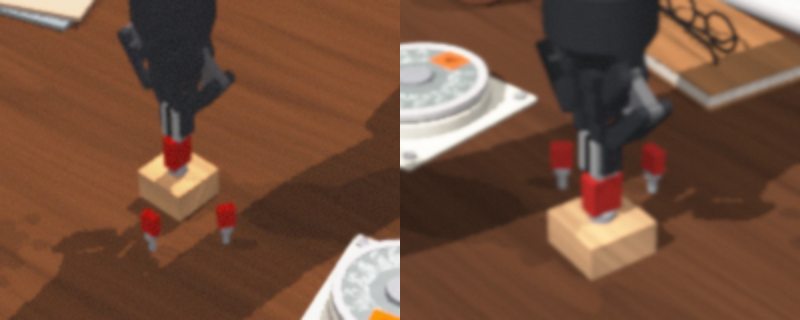

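```bash
python3 - <<'E'
from h import *
for n,(y0,x0,s) in {"side":(220,220,2),"scene":(100,200,2)}.items():
    im,d,P,st=look(n)
    # crop pixel column through fingers
    pts=[(597,y) for y in (100,130,150,160,170,180,190,200,210)] if n=="side" else [(177,y) for y in (90,110,120,130,138,145,155,165,172)]
    for x,y in pts:
        u=(x-400)//2+x0 if n=="side" else x//2+x0
        v=int(y*180/320)+y0 if n=="side" else y//2+y0
        print(n,u,v,im[v,u],P[v,u].round())
im,d,P,st=look("side"); c=im[280:370,270:370]; save(cv2.resize(c,(700,630),interpolation=cv2.INTER_CUBIC)[:600],"pics/g2.png")
E
```

```text
side 318 276 [37 36 40] [ 505. -172.  159.]
side 318 293 [43 45 48] [ 508. -168.  128.]
side 318 304 [128 128 129] [ 511. -165.  107.]
side 318 310 [131 131 132] [ 511. -165.   97.]
side 318 315 [129 129 131] [ 510. -165.   89.]
side 318 321 [173  93  92] [ 512. -163.   76.]
side 318 326 [144  35  31] [ 511. -165.   69.]
side 318 332 [145  35  32] [ 512. -164.   57.]
side 318 338 [150  35  32] [ 511. -165.   48.]
scene 288 145 [39 39 43] [ 538. -139.  148.]
scene 288 155 [50 50 51] [ 532. -145.  120.]
scene 288 160 [112 111 112] [ 532. -146.  107.]
scene 288 165 [115 112 114] [ 530. -147.   93.]
scene 288 169 [119 112 115] [ 531. -147.   85.]
scene 288 172 [131  30  21] [ 529. -148.   76.]
scene 288 177 [129  26  18] [ 531. -148.   65.]
scene 288 182 [124  20  12] [ 530. -149.   51.]
scene 288 186 [118 103 107] [ 528. -151.   38.]
```

View pics/g2.png

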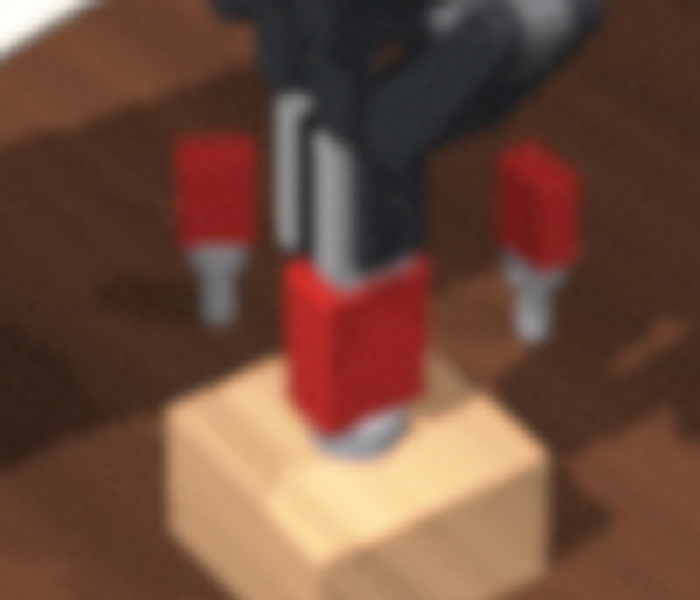

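```bash
python3 - <<'E'
from h import *
z=np.load("side0.npz"); P=z["P"]; 
m=(np.hypot(P[...,0]-650,P[...,1])<90)&(P[...,2]>90)&(P[...,2]<330); print("start lowest gripper z",np.sort(P[m][:,2])[:60:6].round(), P[m][np.argsort(P[m][:,2])[:3]].round())
s=monitor.state(); print(s["clock"],s["tool_pos"],s["orientation"],s["joint_positions"],s["finger_gap"],s["ft_force"])
im,d,P,st=look("wrist"); save(im,"pics/w2.png")
i=im.astype(int); m=(i[...,0]>110)&(i[...,1]<80)&(i[...,2]<80); 
for q in (P[m],): print(len(q),np.percentile(q,[3,50,97],0).round(1))
t=(abs(P[...,2]-32)<8)&(i[...,0]-i[...,2]>50)&(i[...,0]>180); print("wood",t.sum(),np.percentile(P[t],[3,50,97],0).round(1))
E
```

```text
start lowest gripper z [244. 245. 246. 246. 247. 247. 248. 248. 249. 249.] [[601.  -4. 244.]
 [695.   2. 244.]
 [693.   3. 244.]]
4.4 [ 520.02333085 -156.20273544   43.808561  ] [1.79999859e+02 4.64610528e-03 1.73196137e+02] [ 22.85125838  33.86903872 -14.09792728 109.68073667  12.75331614
  37.94342477  84.14865107] 0.06019142573139139 [-0.70499846  0.44938017  0.73289002]
12741 [[ 4.093e+02 -1.568e+02 -1.700e+00]
 [ 4.660e+02 -4.110e+01 -3.000e-01]
 [ 6.063e+02  2.420e+01  7.430e+01]]
wood 2550 [[ 490.7 -180.1   25.7]
 [ 502.7 -141.1   31.3]
 [ 537.7 -127.6   32.5]]
```

View pics/w2.png

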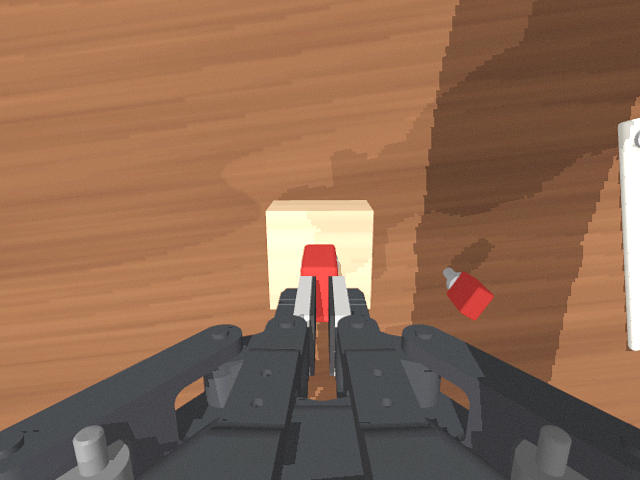

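The depth in both views puts the real fingertips about 34 mm above the reported TCP, both open at the start and shut now. They are shut just above the handle, at about (320,300) in the wrist view. x and y are right, so I'll open and go 34 mm lower, checking the force.

>>> play_rows(rows=[[[0,0,0.3,0],[0,0,0.3,0],[0,0,0.3,0],[0,0,0.3,0],[0,0,0.3,0],[0,0,-0.5,0],[0,0,-1.2,0],[0,0,-1.2,0]]], jaw=4.5)

```text
clock: 5.25
tool_pos: [518.9, -156.0, 30.4]
orientation: [180.0, -0.1, 173.2]
ft_force: [0.3, 0.1, -0.2]
finger_gap: 0.526
```

>>> play_rows(rows=[[[0,0,-0.6,0],[0,0,-1.2,0],[0,0,-1.8,0],[0,0,-2.2,0],[0,0,-2.2,0],[0,0,-2.2,0]]])

```text
clock: 5.85
tool_pos: [520.0, -156.2, 9.8]
orientation: [-180.0, -0.0, 173.2]
ft_force: [-0.5, -0.5, 0.3]
finger_gap: 0.525
```

>>> play_rows(rows=[[[0,0,0,0],[0,0,0,0],[0,0,0,0],[0,0,0,0],[0,0,0,0],[0,0,0,0],[0,0,0,0],[0,0,0,0]]], jaw=0.5)

```text
clock: 6.65
tool_pos: [520.3, -156.3, 10.1]
orientation: [-180.0, 0.0, 173.2]
ft_force: [-1.4, 0.4, 5.9]
finger_gap: 0.175
```

Gripped: the gap is 15 mm. Now I'll lift and compute the hole by ray at z = 34.

>>> play_rows(rows=[[[0,0,0.5,0],[0,0,1.2,0],[0,0,2.5,0],[0,0,4,0],[0,0,5.5,0],[0,0,6,0],[0,0,6,0],[0,0,6,0]]])

```text
clock: 7.45
tool_pos: [519.8, -156.2, 69.7]
orientation: [180.0, -0.0, 173.2]
ft_force: [-0.6, -0.2, 0.1]
finger_gap: 0.176
```

```bash
python3 - <<'E'
from h import *
z=np.load("wrist0.npz"); im=z["im"].astype(int); c=vision.get_calibration("wrist"); K=c["mtx"];T=np.array(c["T_tool_cam"])
R=Ro.from_euler('xyz',[-179.908,0.0065,90.0037],degrees=True).as_matrix(); p=np.array([649.37,-.01,196.99])
def ray(u,v,h):
    r=R@T[:3,:3]@np.array([(u-K[0][2])/K[0][0],(v-K[1][2])/K[1][1],1]); o=R@T[:3,3]+p
    return o+r*(h-o[2])/r[2]
w=im[65:98,222:255].sum(2)<260
k,l,s,cc=cv2.connectedComponentsWithStats(w.astype(np.uint8)); j=1+np.argmax(s[1:,4]); print(s[j],cc[j]+[222,65],ray(*(cc[j]+[222,65]),34))
i=im; o=(i[...,0]>150)&(i[...,1]>50)&(i[...,1]<170)&(i[...,2]<80); o[110:]=0;o[:,:210]=0;o[:,258:]=0
v,u=np.nonzero(o); X=np.array([ray(a,b,34) for a,b in zip(u,v)]); print(cv2.minAreaRect(X[:,:2].astype(np.float32)))
for n in("scene","side"):
    im,d,P,st=look(n); i=im.astype(int); near=np.hypot(P[...,0]-520,P[...,1]+156)<30
    for t,m in {"red":(i[...,0]>100)&(i[...,1]<60)&near,"shaft":(abs(i[...,0]-i[...,2])<40)&near&(P[...,2]>62)&(P[...,2]<92)&(i[...,0]>80)}.items():
        q=P[m]; print(n,t,len(q),np.percentile(q,[3,50,97],0).round(1).tolist() if len(q) else 0)
s=monitor.state();print(s["tool_pos"],s["ft_force"],s["finger_gap"],s["joint_positions"])
E
```

```text
[  9   9  13  16 152] [237.02631579  81.19736842] [578.16248204 109.9240622   34.        ]
((576.9959716796875, 109.55720520019531), (25.0808162689209, 29.29518699645996), 7.383377552032471)
scene red 117 [[519.3, -163.3, 103.2], [530.8, -156.8, 125.9], [533.1, -147.8, 137.3]]
scene shaft 40 [[517.1, -156.6, 68.4], [522.0, -151.8, 78.4], [525.0, -148.9, 90.6]]
side red 141 [[505.7, -163.7, 102.9], [507.3, -157.6, 123.8], [515.2, -149.5, 136.5]]
side shaft 89 [[513.7, -165.3, 67.2], [516.7, -160.7, 78.1], [521.4, -154.2, 91.3]]
[ 519.41551959 -156.08363008   69.20337587] [-0.14919096  0.49359279 -0.32157877] 0.1760549318967908 [ 23.47693602  31.5161522  -14.86000347 109.13612554  11.81259433
  40.88332309  84.93556675]
```

The pin is held upright under the tool. The hole is at about (577.5, 110.2). I'll move over it.

>>> play_rows(rows=[[[0.6,2.5,0,0],[1.3,6,0,0],[2.1,10,0,0],[3,14,0,0],[3.9,18,0,0],[4.7,22,0,0],[5.4,25,0,0],[5.75,26.64,0,0],[5.75,26.64,-0.5,0],[5.75,26.64,-1.5,0],[5.75,26.64,-1.8,0],[5.75,26.64,-1.8,0],[5.75,26.64,-1.8,0],[5.75,26.64,-1.8,0]]])

```text
clock: 8.95
tool_pos: [577.7, 109.5, 52.0]
orientation: [-180.0, 0.0, 173.1]
ft_force: [-0.3, 0.7, 0.1]
finger_gap: 0.18
```

```bash
python3 - <<'E'
from h import *
s=monitor.state();print(s["tool_pos"],s["ft_force"],s["finger_gap"],s["joint_positions"])
c=s["tool_pos"]
ims=[]
for n in("scene","side"):
    im,d,P,st=look(n); i=im.astype(int); near=np.hypot(P[...,0]-c[0],P[...,1]-c[1])<16
    m=(abs(i[...,0]-i[...,2])<40)&near&(P[...,2]>47)&(P[...,2]<75); q=P[m]; print(n,len(q),np.percentile(q,[3,50,97],0).round(1).tolist())
    K=vision.get_calibration(n); X=np.array(K["R"])@np.array([577,110,45])+K["t"]; u,v=(np.array(K["mtx"])@(X/X[2]))[:2].astype(int); print(u,v)
    ims.append(cv2.resize(im[v-40:v+40,u-40:u+40],(400,400),interpolation=cv2.INTER_CUBIC))
save(np.hstack(ims),"pics/h1.png")
E
```

```text
[577.71334029 109.54452783  52.01661577] [-0.3464653   0.74746713  0.13486417] 0.180260412111089 [ -4.11660714  36.57491608 -14.92769418 102.72951836  13.18473161
  42.37218892  57.12540198]
scene 41 [[576.0, 106.1, 53.2], [580.2, 112.3, 60.2], [584.9, 119.7, 74.0]]
392 258
side 64 [[572.6, 102.0, 48.3], [575.4, 105.2, 60.4], [581.9, 111.0, 73.7]]
244 247
```

View pics/h1.png

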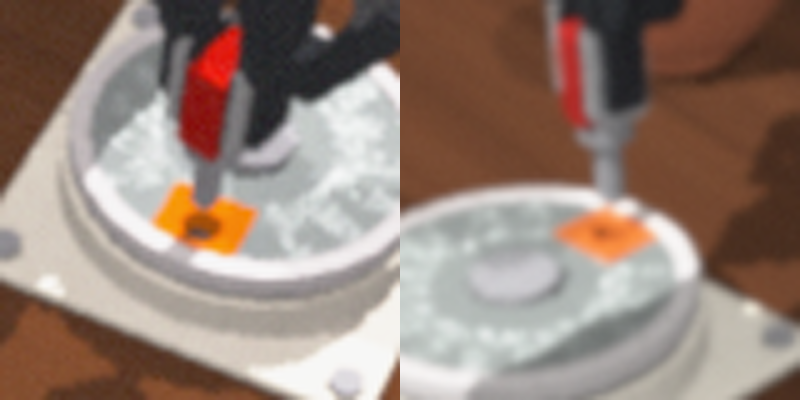

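The pin hovers over the orange patch. Scene crop: hole at (203,226), shaft tip at (206,203). Side crop: hole at (604,233), tip at (612,196).

```bash
python3 - <<'E'
from h import *
def ray(n,u,v,h):
    c=vision.get_calibration(n);R=np.array(c["R"]);t=np.array(c["t"]);K=np.array(c["mtx"])
    o=-R.T@t; r=R.T@np.linalg.inv(K)@[u,v,1]; return o+r*(h-o[2])/r[2]
pr=lambda n,X:(lambda c:(lambda x:(np.array(c["mtx"])@(x/x[2]))[:2])(np.array(c["R"])@X+np.array(c["t"])))(vision.get_calibration(n))
print("hole scene",ray("scene",392.6,263.2,34),"side",ray("side",244.8,253.6,34))
for n,(x,y) in {"scene":(206,203),"side":(212,196)}.items():
    b=(392,258) if n=="scene" else (244,247)
    print(n,"tip px",b[0]-40+x/5,b[1]-40+y/5,"pred",pr(n,np.array([577.7,109.7,47])),pr(n,np.array([577.7,109.7,60])))
# cap and rim by ray-free depth: orange from side/scene initial
for n in("scene","side"):
    z=np.load(n+"0.npz"); P=z["P"]; i=z["im"].astype(int)
    m=(abs(P[...,2]-38)<2)&(np.hypot(P[...,0]-532,P[...,1]-104)<24)
    print(n,"cap",cv2.minEnclosingCircle(P[m][:,:2].astype(np.float32)))
    o=(i[...,0]>170)&(i[...,1]>60)&(i[...,1]<170)&(i[...,2]<110)&(i[...,0]-i[...,2]>90)&(np.hypot(P[...,0]-577,P[...,1]-110)<25)
    print("orange",cv2.minAreaRect(P[o][:,:2].astype(np.float32)))
E
```

```text
hole scene [575.93903788 111.89819813  34.        ] side [574.39969568 106.99178727  34.        ]
scene tip px 393.2 258.6 pred [391.83141839 258.28573067] [392.71853725 253.20567525]
side tip px 246.4 246.2 pred [244.982509   246.15273362] [244.50761357 239.86274519]
scene cap ((532.3544921875, 105.72990417480469), 21.148788452148438)
orange ((572.6663208007812, 109.4299545288086), (28.524864196777344, 29.449411392211914), 9.697717666625977)
side cap ((531.542724609375, 100.55998992919922), 19.844057083129883)
orange ((573.7750854492188, 107.97887420654297), (25.246931076049805, 29.877511978149414), 17.979196548461914)
```

>>> play_rows(rows=[[[-0.03,0.13,0,0],[-0.03,0.13,-0.4,0],[-0.03,0.13,-0.8,0],[-0.03,0.13,-1.1,0],[-0.03,0.13,-1.3,0],[-0.03,0.13,-1.4,0],[-0.03,0.13,-1.5,0],[-0.03,0.13,-1.5,0]]])

```text
clock: 9.85
tool_pos: [577.1, 111.4, 36.7]
orientation: [-180.0, -0.0, 173.2]
ft_force: [-0.2, 0.5, -0.6]
finger_gap: 0.175
```

>>> play_rows(rows=[[[0,0,-0.1,0],[0,0,-0.2,0],[0,0,-0.3,0],[0,0,-0.4,0],[0,0,-0.5,0],[0,0,-0.6,0],[0,0,-0.6,0]]])

```text
clock: 10.55
tool_pos: [577.1, 111.4, 30.6]
orientation: [-180.0, -0.0, 173.2]
ft_force: [-0.2, -0.0, -0.2]
finger_gap: 0.182
```

>>> play_rows(rows=[[[0,0,-0.1,0],[0,0,-0.2,0],[0,0,-0.25,0],[0,0,-0.3,0],[0,0,-0.3,0]]])

```text
clock: 11.05
tool_pos: [577.2, 111.4, 27.7]
orientation: [-180.0, -0.0, 173.2]
ft_force: [0.3, -0.5, -0.6]
finger_gap: 0.177
```

>>> play_rows(rows=[[[0,0,-0.05,0],[0,0,-0.1,0],[0,0,-0.1,0]]])

```text
clock: 11.35
tool_pos: [577.3, 111.5, 27.1]
orientation: [-180.0, 0.0, 173.2]
ft_force: [-1.6, -1.7, 3.2]
finger_gap: 0.176
```

Touched the plate at tool z 27 (3 N). I'll back off and feel the hole's radial width.

>>> play_rows(rows=[[[0,0,0.15,0],[0.05,0.01,0.15,0],[0.1,0.015,0.15,0],[0.15,0.02,0.15,0],[0.15,0.02,0.15,0]]])

```text
clock: 11.85
tool_pos: [577.9, 111.2, 27.9]
orientation: [-179.9, -0.1, 173.2]
ft_force: [-3.1, -1.5, 1.0]
finger_gap: 0.177
```

>>> play_rows(rows=[[[-0.1,-0.01,0,0],[-0.2,-0.03,0,0],[-0.3,-0.04,0,0],[-0.3,-0.04,0,0]]])

```text
clock: 12.25
tool_pos: [576.5, 111.5, 28.6]
orientation: [180.0, 0.1, 173.2]
ft_force: [0.7, -0.9, -1.4]
finger_gap: 0.177
```

>>> play_rows(rows=[[[-0.05,-0.01,0,0],[-0.05,-0.01,0,0],[-0.05,-0.01,0,0],[-0.05,-0.01,0,0]]])

```text
clock: 12.65
tool_pos: [576.0, 111.3, 28.6]
orientation: [180.0, 0.1, 173.2]
ft_force: [2.3, -1.3, 0.3]
finger_gap: 0.177
```

```bash
python3 - <<'E'
from h import *
for k in range(3):
    s=monitor.state(); print(s["clock"],s["tool_pos"],s["ft_force"],s["moment"]); vision.camera("side")
E
```

```text
12.65 [575.97104821 111.32386896  28.62048193] [ 2.34828429 -1.32286238  0.34608035] [-0.30717904 -0.66351023 -0.00300085]
12.7 [575.88213885 111.32297268  28.55458428] [ 3.14558221 -0.60462875  0.39604546] [-0.36340769 -0.79753171 -0.01603143]
12.75 [575.81806376 111.27751268  28.54095175] [ 1.54089448 -1.94862872  0.35774995] [-0.36436339 -0.74571662  0.01461124]
```

```bash
cat > arc.py <<'E'
import numpy as np,sys
C=np.array([532.4,105.4]);t0=0.134
def p(q,r=45): return C+r*np.array([np.cos(t0+q),np.sin(t0+q)])
if __name__=="__main__":
    b=np.array([float(sys.argv[1]),float(sys.argv[2])])
    for q in np.arange(float(sys.argv[3]),float(sys.argv[4])+1e-6,float(sys.argv[5])): print(round(q,3),((p(q)-b)/10).round(2).tolist())
E
python3 arc.py 575.2 111.2 0 0.5 0.05
```

```text
0.0 [0.18, 0.02]
0.05 [0.14, 0.24]
0.1 [0.1, 0.46]
0.15 [0.04, 0.68]
0.2 [-0.03, 0.9]
0.25 [-0.11, 1.11]
0.3 [-0.2, 1.31]
0.35 [-0.3, 1.51]
0.4 [-0.41, 1.71]
0.45 [-0.53, 1.9]
0.5 [-0.65, 2.09]
```

>>> play_rows(rows=[[[0.18,0.02,0,0],[0.14,0.24,0,0.05],[0.1,0.46,0,0.1],[0.04,0.68,0,0.15],[-0.03,0.9,0,0.2],[-0.11,1.11,0,0.25],[-0.2,1.31,0,0.3],[-0.3,1.51,0,0.35],[-0.41,1.71,0,0.4],[-0.53,1.9,0,0.45],[-0.65,2.09,0,0.5],[-0.65,2.09,0,0.5]]])

```text
clock: 14.0
tool_pos: [568.1, 131.0, 28.0]
orientation: [-179.9, -0.1, -158.2]
ft_force: [2.0, -3.9, 1.1]
finger_gap: 0.179
```

```bash
cat > pol.py <<'E'
from h import *; from arc import C,t0
for k in range(2):
    s=monitor.state(); d=s["tool_pos"][:2]-C; a=np.arctan2(d[1],d[0]); f=s["ft_force"]; e=np.array([np.cos(a),np.sin(a)])
    print(s["clock"],s["tool_pos"].round(1),"r",np.hypot(*d).round(2),"q",(a-t0).round(3),"Frad",(f[:2]@e).round(1),"Ftan",(f[1]*e[0]-f[0]*e[1]).round(1),"Fz",f[2].round(1),"gap",s["finger_gap"].round(3),"j7",s["joint_positions"][6].round(0),s["orientation"].round(1))
    if k==0: vision.camera("side")
E
python3 pol.py; python3 arc.py 568.7 132.1 0.5 1.25 0.025
```

```text
0.5 [-0.0, -0.0]
0.525 [-0.07, 0.09]
0.55 [-0.14, 0.17]
0.575 [-0.21, 0.26]
0.6 [-0.29, 0.34]
0.625 [-0.37, 0.43]
0.65 [-0.44, 0.51]
0.675 [-0.52, 0.59]
0.7 [-0.61, 0.66]
0.725 [-0.69, 0.74]
0.75 [-0.78, 0.81]
0.775 [-0.86, 0.88]
0.8 [-0.95, 0.95]
0.825 [-1.05, 1.01]
0.85 [-1.14, 1.08]
0.875 [-1.23, 1.14]
0.9 [-1.33, 1.2]
0.925 [-1.43, 1.25]
0.95 [-1.52, 1.31]
0.975 [-1.62, 1.36]
1.0 [-1.73, 1.41]
1.025 [-1.83, 1.45]
1.05 [-1.93, 1.5]
1.075 [-2.04, 1.54]
1.1 [-2.14, 1.58]
1.125 [-2.25, 1.61]
1.15 [-2.36, 1.65]
1.175 [-2.47, 1.68]
1.2 [-2.57, 1.7]
1.225 [-2.68, 1.73]
1.25 [-2.79, 1.75]Traceback (most recent call last):
  File "pol.py", line 4, in <module>
    print(s["clock"],s["tool_pos"].round(1),"r",np.hypot(*d).round(2),"q",(a-t0).round(3),"Frad",(f[:2]@e).round(1),"Ftan",(f[1]*e[0]-f[0]*e[1]).round(1),"Fz",f[2].round(1),"gap",s["finger_gap"].round(3),"j7",s["joint_positions"][6].round(0),s["orientation"].round(1))
                                                                                                                                                                                   ^^^^^^^^^^^^^^^^^^^^^
AttributeError: 'float' object has no attribute 'round'
```

>>> play_rows(rows=[[[0,0,-0.1,0],[-0.07,0.09,-0.18,0.025],[-0.07,0.09,-0.18,0.025]]])

```text
clock: 14.3
tool_pos: [568.6, 131.5, 27.1]
orientation: [-179.9, -0.0, -156.8]
ft_force: [0.5, -6.4, 7.4]
finger_gap: 0.179
```

```bash
sed -i 's/s\["finger_gap"\].round(3)/round(s["finger_gap"],3)/' pol.py; python3 pol.py
```

```text
14.3 [568.6 131.5  27.1] r 44.57 q 0.49 Frad -3.3 Ftan -5.5 Fz 7.4 gap 0.179 j7 78.0 [-179.9   -0.  -156.8]
14.35 [568.6 131.5  27. ] r 44.57 q 0.491 Frad -3.5 Ftan -5.3 Fz 7.0 gap 0.178 j7 78.0 [-179.9   -0.  -156.8]
```

>>> play_rows(rows=[[[-0.07,0.08,0.03,0.025],[-0.14,0.17,0.03,0.05],[-0.22,0.25,0.03,0.075],[-0.3,0.34,0.03,0.1]]])

```text
clock: 14.75
tool_pos: [566.0, 134.5, 27.1]
orientation: [-179.9, 0.0, -151.0]
ft_force: [3.6, -6.6, 3.1]
finger_gap: 0.177
```

```bash
python3 pol.py
```

```text
14.75 [566.  134.5  27.1] r 44.49 q 0.58 Frad -1.6 Ftan -7.3 Fz 3.1 gap 0.177 j7 83.0 [-179.9    0.  -151. ]
14.8 [565.9 134.7  27.1] r 44.47 q 0.585 Frad -2.6 Ftan -7.1 Fz 4.1 gap 0.176 j7 83.0 [-179.9   -0.  -151. ]
```

```bash
python3 - <<'E'
from arc import *
b=p(.625); print(b)
for q in np.arange(.65,1.3,.02): print(round(q,3),((p(q,44.5)-b)/10).round(2).tolist())
E
```

```text
[565.04860563 136.36883191]
0.65 [-0.11, 0.05]
0.67 [-0.18, 0.11]
0.69 [-0.24, 0.17]
0.71 [-0.31, 0.23]
0.73 [-0.38, 0.29]
0.75 [-0.44, 0.34]
0.77 [-0.51, 0.4]
0.79 [-0.58, 0.45]
0.81 [-0.65, 0.51]
0.83 [-0.73, 0.56]
0.85 [-0.8, 0.61]
0.87 [-0.88, 0.66]
0.89 [-0.95, 0.7]
0.91 [-1.03, 0.75]
0.93 [-1.1, 0.79]
0.95 [-1.18, 0.84]
0.97 [-1.26, 0.88]
0.99 [-1.34, 0.92]
1.01 [-1.42, 0.95]
1.03 [-1.5, 0.99]
1.05 [-1.59, 1.02]
1.07 [-1.67, 1.06]
1.09 [-1.75, 1.09]
1.11 [-1.84, 1.12]
1.13 [-1.92, 1.15]
1.15 [-2.01, 1.17]
1.17 [-2.09, 1.2]
1.19 [-2.18, 1.22]
1.21 [-2.26, 1.24]
1.23 [-2.35, 1.26]
1.25 [-2.44, 1.28]
1.27 [-2.53, 1.29]
1.29 [-2.61, 1.31]
```

>>> play_rows(rows=[[[-0.11,0.05,0,0.025],[-0.18,0.11,0,0.045],[-0.24,0.17,0,0.065],[-0.24,0.17,0,0.065]]])

```text
clock: 15.2
tool_pos: [563.7, 136.8, 27.1]
orientation: [-179.9, 0.0, -147.3]
ft_force: [4.9, -5.4, 2.0]
finger_gap: 0.178
```

>>> play_rows(rows=[[[-0.07,0.06,0,0.02],[-0.14,0.12,0,0.04],[-0.2,0.17,0,0.06],[-0.2,0.17,0,0.06]]])

```text
clock: 15.6
tool_pos: [561.5, 138.7, 27.1]
orientation: [-179.9, 0.0, -143.9]
ft_force: [2.4, -5.5, 2.1]
finger_gap: 0.18
```

```bash
python3 pol.py
```

```text
15.6 [561.5 138.7  27.1] r 44.26 q 0.718 Frad -2.6 Ftan -5.4 Fz 2.1 gap 0.18 j7 88.0 [-179.9    0.  -143.9]
15.65 [561.6 138.7  27.1] r 44.28 q 0.718 Frad -1.0 Ftan -6.0 Fz 2.7 gap 0.182 j7 88.0 [-179.9    0.  -143.9]
```

Still on the plate with light force (about 2.5 N). I'll press down 0.1 mm more and go on.

>>> play_rows(rows=[[[-0.07,0.06,-0.01,0.02],[-0.14,0.11,-0.01,0.04],[-0.21,0.17,-0.01,0.06],[-0.21,0.17,-0.01,0.06]]])

```text
clock: 16.05
tool_pos: [559.1, 140.6, 26.9]
orientation: [-179.9, -0.0, -140.4]
ft_force: [2.5, -4.3, 2.0]
finger_gap: 0.179
```

>>> play_rows(rows=[[[-0.08,0.05,0,0.02],[-0.15,0.1,0,0.04],[-0.23,0.15,0,0.06],[-0.23,0.15,0,0.06]]])

```text
clock: 16.45
tool_pos: [556.9, 142.1, 26.9]
orientation: [-179.9, 0.0, -137.0]
ft_force: [2.1, -4.1, 2.5]
finger_gap: 0.177
```

```bash
python3 pol.py
```

```text
16.45 [556.9 142.1  26.9] r 44.12 q 0.847 Frad -2.3 Ftan -4.0 Fz 2.5 gap 0.177 j7 93.0 [-179.9    0.  -137. ]
16.5 [557.  142.1  26.9] r 44.13 q 0.847 Frad -2.2 Ftan -5.3 Fz 2.2 gap 0.176 j7 93.0 [-179.9   -0.  -137. ]
```

>>> play_rows(rows=[[[-0.09,0.02,-0.01,0.02],[-0.17,0.07,-0.01,0.04],[-0.24,0.11,-0.01,0.06],[-0.24,0.11,-0.01,0.06]]])

```text
clock: 16.9
tool_pos: [555.0, 143.3, 26.9]
orientation: [-179.9, 0.0, -133.6]
ft_force: [2.6, -4.8, 1.6]
finger_gap: 0.179
```

>>> play_rows(rows=[[[-0.08,0.05,0,0.02],[-0.16,0.09,0,0.04],[-0.24,0.13,0,0.06],[-0.24,0.13,0,0.06]]])

```text
clock: 17.3
tool_pos: [553.2, 144.3, 27.0]
orientation: [-179.8, 0.1, -130.1]
ft_force: [4.8, -5.2, 0.6]
finger_gap: 0.181
```

```bash
python3 pol.py
```

```text
17.3 [553.2 144.3  27. ] r 44.15 q 0.945 Frad -2.4 Ftan -6.7 Fz 0.6 gap 0.181 j7 98.0 [-1.798e+02  1.000e-01 -1.301e+02]
17.35 [553.3 144.3  27.1] r 44.16 q 0.944 Frad -1.9 Ftan -6.7 Fz 1.6 gap 0.178 j7 98.0 [-1.798e+02  1.000e-01 -1.302e+02]
```

>>> play_rows(rows=[[[0,0,-0.02,0],[-0.08,0.035,-0.03,0.02],[-0.16,0.07,-0.03,0.04],[-0.16,0.07,-0.03,0.04]]])

```text
clock: 17.75
tool_pos: [552.2, 144.9, 27.0]
orientation: [-179.8, 0.1, -127.9]
ft_force: [5.4, -6.8, 3.0]
finger_gap: 0.178
```

```bash
python3 pol.py
```

```text
17.75 [552.2 144.9  27. ] r 44.2 q 0.971 Frad -3.7 Ftan -7.9 Fz 3.0 gap 0.178 j7 100.0 [-1.798e+02  1.000e-01 -1.279e+02]
17.8 [552.3 144.9  27. ] r 44.23 q 0.971 Frad -2.7 Ftan -6.9 Fz 2.8 gap 0.178 j7 100.0 [-1.798e+02  1.000e-01 -1.279e+02]
```

>>> play_rows(rows=[[[-0.08,0.035,0,0.02],[-0.165,0.07,0,0.04],[-0.25,0.1,0,0.06],[-0.25,0.1,0,0.06]]])

```text
clock: 18.2
tool_pos: [550.1, 145.9, 27.1]
orientation: [-179.8, 0.1, -124.4]
ft_force: [5.8, -6.2, 1.5]
finger_gap: 0.179
```

```bash
python3 pol.py
```

```text
18.2 [550.1 145.9  27.1] r 44.21 q 1.025 Frad -3.4 Ftan -7.8 Fz 1.5 gap 0.179 j7 103.0 [-1.798e+02  1.000e-01 -1.244e+02]
18.25 [550.1 145.9  27.1] r 44.18 q 1.026 Frad -2.0 Ftan -8.1 Fz 1.7 gap 0.176 j7 102.0 [-1.798e+02  1.000e-01 -1.245e+02]
```

>>> play_rows(rows=[[[-0.085,0.03,-0.01,0.02],[-0.17,0.06,-0.02,0.04],[-0.255,0.09,-0.02,0.06],[-0.255,0.09,-0.02,0.06]]])

```text
clock: 18.65
tool_pos: [548.0, 146.8, 27.1]
orientation: [-179.7, 0.1, -121.0]
ft_force: [7.1, -6.5, 3.5]
finger_gap: 0.179
```

```bash
python3 pol.py
```

```text
18.65 [548.  146.8  27.1] r 44.24 q 1.077 Frad -3.6 Ftan -8.9 Fz 3.5 gap 0.179 j7 105.0 [-1.797e+02  1.000e-01 -1.210e+02]
18.7 [548.  146.8  27.1] r 44.24 q 1.077 Frad -3.9 Ftan -7.7 Fz 2.9 gap 0.18 j7 105.0 [-1.797e+02  1.000e-01 -1.210e+02]
```

>>> play_rows(rows=[[[-0.085,0.025,0,0.02],[-0.17,0.05,0,0.04],[-0.255,0.075,0,0.06],[-0.255,0.075,0,0.06]]])

```text
clock: 19.1
tool_pos: [545.5, 147.6, 27.1]
orientation: [-179.7, 0.1, -117.6]
ft_force: [6.4, -5.4, 2.6]
finger_gap: 0.178
```

```bash
python3 pol.py
```

```text
19.1 [545.5 147.6  27.1] r 44.19 q 1.136 Frad -3.2 Ftan -7.7 Fz 2.6 gap 0.178 j7 108.0 [-1.797e+02  1.000e-01 -1.176e+02]
19.15 [545.5 147.6  27.1] r 44.22 q 1.136 Frad -2.2 Ftan -8.1 Fz 2.6 gap 0.179 j7 108.0 [-1.797e+02  1.000e-01 -1.176e+02]
```

>>> play_rows(rows=[[[-0.085,0.02,0,0.02],[-0.17,0.04,0,0.04],[-0.255,0.06,0,0.06],[-0.255,0.06,0,0.06]]])

```text
clock: 19.55
tool_pos: [543.0, 148.3, 27.1]
orientation: [-179.7, 0.1, -114.1]
ft_force: [7.7, -6.1, 1.7]
finger_gap: 0.178
```

```bash
python3 pol.py
```

```text
19.55 [543.  148.3  27.1] r 44.21 q 1.194 Frad -4.1 Ftan -8.9 Fz 1.7 gap 0.178 j7 110.0 [-1.797e+02  1.000e-01 -1.141e+02]
19.6 [543.1 148.3  27.1] r 44.21 q 1.193 Frad -3.0 Ftan -7.9 Fz 1.7 gap 0.176 j7 110.0 [-1.797e+02  1.000e-01 -1.142e+02]
```

>>> play_rows(rows=[[[-0.085,0.015,0,0.02],[-0.17,0.03,0,0.04],[-0.255,0.045,0,0.06],[-0.255,0.045,0,0.06]]])

```text
clock: 20.0
tool_pos: [540.6, 148.9, 27.1]
orientation: [-179.7, 0.1, -110.7]
ft_force: [8.2, -5.0, 1.8]
finger_gap: 0.178
```

```bash
python3 pol.py
```

```text
20.0 [540.6 148.9  27.1] r 44.23 q 1.249 Frad -3.4 Ftan -9.0 Fz 1.8 gap 0.178 j7 113.0 [-1.797e+02  1.000e-01 -1.107e+02]
20.05 [540.6 148.9  27.1] r 44.22 q 1.25 Frad -3.9 Ftan -7.7 Fz 2.4 gap 0.181 j7 113.0 [-1.797e+02  1.000e-01 -1.107e+02]
```

No drop on the way out, and Frad says the pin rides on the outer wall. I'll shift it radially inwards, press slightly more, then feel my way back more slowly.

>>> play_rows(rows=[[[-0.01,-0.04,0,0],[-0.015,-0.08,0,0],[-0.015,-0.08,0,0]]])

```text
clock: 20.35
tool_pos: [540.5, 148.8, 27.1]
orientation: [-179.7, 0.2, -110.7]
ft_force: [7.1, -3.5, 0.8]
finger_gap: 0.181
```

```bash
python3 pol.py
```

```text
20.35 [540.5 148.8  27.1] r 44.13 q 1.252 Frad -2.1 Ftan -7.6 Fz 0.8 gap 0.181 j7 113.0 [-179.7    0.2 -110.7]
20.4 [540.5 148.8  27.1] r 44.12 q 1.252 Frad -2.1 Ftan -8.3 Fz 1.0 gap 0.177 j7 113.0 [-179.7    0.2 -110.7]
```

>>> play_rows(rows=[[[-0.01,-0.06,0,0],[-0.015,-0.1,0,0],[-0.015,-0.1,0,0]]])

```text
clock: 20.7
tool_pos: [540.1, 148.7, 27.2]
orientation: [-179.7, 0.2, -110.7]
ft_force: [7.7, -1.9, 0.5]
finger_gap: 0.178
```

```bash
python3 pol.py
```

```text
20.7 [540.1 148.7  27.2] r 43.93 q 1.26 Frad -0.5 Ftan -8.0 Fz 0.5 gap 0.178 j7 113.0 [-179.7    0.2 -110.7]
20.75 [540.1 148.7  27.1] r 43.95 q 1.26 Frad -0.2 Ftan -7.0 Fz 0.9 gap 0.179 j7 113.0 [-179.7    0.2 -110.7]
```

>>> play_rows(rows=[[[0,0,-0.03,0],[0,0,-0.06,0],[0,0,-0.06,0]]])

```text
clock: 21.05
tool_pos: [540.2, 148.7, 27.1]
orientation: [-179.7, 0.2, -110.7]
ft_force: [6.0, -4.2, 6.5]
finger_gap: 0.173
```

```bash
sed -i 's/532.4,105.4/532.4,104.5/; s/t0=0.134/t0=0.155/' arc.py; python3 pol.py; python3 - <<'E'
from arc import *
c=np.array([536.85,147.97]); d=c-C; print("cmd r",np.hypot(*d),"q",np.arctan2(d[1],d[0])-t0)
for q in np.arange(1.3,.5,-.05): print(round(q,3),(p(q)).round(1).tolist(),((p(q-.05)-p(q))/10).round(3))
E
```

```text
21.05 [540.2 148.7  27.1] r 44.87 q 1.24 Frad -3.0 Ftan -6.6 Fz 6.5 gap 0.173 j7 113.0 [-179.7    0.2 -110.7]
21.1 [540.2 148.7  27. ] r 44.84 q 1.241 Frad -1.4 Ftan -6.6 Fz 7.0 gap 0.174 j7 113.0 [-179.7    0.2 -110.7]
cmd r 43.697178398610596 q 1.3137822385498932
1.3 [537.6, 149.2] [ 0.223 -0.032]
1.25 [539.8, 148.9] [ 0.221 -0.043]
1.2 [542.0, 148.5] [ 0.218 -0.054]
1.15 [544.2, 147.9] [ 0.216 -0.065]
1.1 [546.4, 147.3] [ 0.212 -0.075]
1.05 [548.5, 146.5] [ 0.208 -0.086]
1.0 [550.6, 145.7] [ 0.203 -0.096]
0.95 [552.6, 144.7] [ 0.198 -0.106]
0.9 [554.6, 143.6] [ 0.193 -0.116]
0.85 [556.5, 142.5] [ 0.187 -0.125]
0.8 [558.4, 141.2] [ 0.18  -0.134]
0.75 [560.2, 139.9] [ 0.173 -0.143]
0.7 [561.9, 138.5] [ 0.166 -0.152]
0.65 [563.6, 136.9] [ 0.158 -0.16 ]
0.6 [565.2, 135.3] [ 0.15  -0.168]
0.55 [566.7, 133.7] [ 0.141 -0.175]
```

>>> play_rows(rows=[[[0.07,0.01,0,-0.0125],[0.13,0.0,0,-0.025],[0.19,-0.0,0,-0.0375],[0.24,-0.01,0,-0.05],[0.3,-0.02,0,-0.0625],[0.36,-0.03,0,-0.075]]])

```text
clock: 21.7
tool_pos: [542.1, 148.3, 27.0]
orientation: [-179.9, 0.1, -115.0]
ft_force: [1.5, -4.0, 11.8]
finger_gap: 0.181
```

>>> play_rows(rows=[[[0.055,-0.013,0,-0.0125],[0.11,-0.027,0,-0.025],[0.165,-0.04,0,-0.0375],[0.22,-0.054,0,-0.05],[0.22,-0.054,0,-0.05]]])

```text
clock: 22.2
tool_pos: [544.1, 147.8, 27.0]
orientation: [-179.9, 0.1, -117.8]
ft_force: [0.4, -4.3, 11.8]
finger_gap: 0.181
```

```bash
python3 pol.py
```

```text
22.2 [544.1 147.8  27. ] r 44.81 q 1.152 Frad -4.0 Ftan -1.5 Fz 11.8 gap 0.181 j7 108.0 [-1.799e+02  1.000e-01 -1.178e+02]
22.25 [544.1 147.7  27. ] r 44.78 q 1.152 Frad -3.8 Ftan -2.1 Fz 11.3 gap 0.179 j7 108.0 [-1.799e+02  1.000e-01 -1.178e+02]
```

>>> play_rows(rows=[[[0.05,-0.03,0.04,-0.0125],[0.1,-0.05,0.05,-0.025],[0.155,-0.07,0.05,-0.0375],[0.21,-0.09,0.05,-0.05],[0.21,-0.09,0.05,-0.05]]])

```text
clock: 22.75
tool_pos: [546.0, 147.1, 27.0]
orientation: [-179.9, 0.1, -120.7]
ft_force: [1.6, -2.4, 7.7]
finger_gap: 0.177
```

```bash
python3 pol.py
```

```text
22.75 [546.  147.1  27. ] r 44.73 q 1.108 Frad -1.8 Ftan -2.3 Fz 7.7 gap 0.177 j7 105.0 [-1.799e+02  1.000e-01 -1.207e+02]
22.8 [546.  147.1  27. ] r 44.7 q 1.107 Frad -2.0 Ftan -2.3 Fz 6.9 gap 0.178 j7 105.0 [-1.799e+02  1.000e-01 -1.207e+02]
```

>>> play_rows(rows=[[[0.052,-0.02,0,-0.0125],[0.105,-0.04,0,-0.025],[0.157,-0.06,0,-0.0375],[0.21,-0.08,0,-0.05],[0.21,-0.08,0,-0.05]]])

```text
clock: 23.3
tool_pos: [547.9, 146.4, 27.0]
orientation: [-179.9, 0.1, -123.5]
ft_force: [1.5, -1.7, 8.2]
finger_gap: 0.183
```

```bash
python3 pol.py
```

```text
23.3 [547.9 146.4  27. ] r 44.69 q 1.061 Frad -1.1 Ftan -2.0 Fz 8.2 gap 0.183 j7 103.0 [-1.799e+02  1.000e-01 -1.235e+02]
23.35 [547.9 146.4  27. ] r 44.72 q 1.061 Frad -2.0 Ftan -1.9 Fz 7.4 gap 0.176 j7 103.0 [-1.799e+02  1.000e-01 -1.235e+02]
```

>>> play_rows(rows=[[[0.05,-0.02,0.01,-0.0125],[0.1,-0.045,0.01,-0.025],[0.152,-0.068,0.01,-0.0375],[0.205,-0.09,0.01,-0.05],[0.205,-0.09,0.01,-0.05]]])

```text
clock: 23.85
tool_pos: [549.9, 145.6, 27.0]
orientation: [-179.9, 0.1, -126.4]
ft_force: [1.6, -2.3, 6.0]
finger_gap: 0.18
```

```bash
python3 pol.py
```

```text
23.85 [549.9 145.6  27. ] r 44.67 q 1.012 Frad -1.5 Ftan -2.3 Fz 6.0 gap 0.18 j7 101.0 [-1.799e+02  1.000e-01 -1.264e+02]
23.9 [549.9 145.6  27. ] r 44.69 q 1.013 Frad -0.8 Ftan -2.4 Fz 6.4 gap 0.179 j7 101.0 [-1.799e+02  1.000e-01 -1.264e+02]
```

>>> play_rows(rows=[[[0.05,-0.025,0,-0.0125],[0.1,-0.05,0,-0.025],[0.15,-0.075,0,-0.0375],[0.2,-0.1,0,-0.05],[0.2,-0.1,0,-0.05]]])

```text
clock: 24.4
tool_pos: [552.0, 144.6, 27.0]
orientation: [-179.9, 0.1, -129.3]
ft_force: [1.3, -2.3, 6.5]
finger_gap: 0.178
```

```bash
python3 pol.py
```

```text
24.4 [552.  144.6  27. ] r 44.68 q 0.96 Frad -1.4 Ftan -2.2 Fz 6.5 gap 0.178 j7 99.0 [-1.799e+02  1.000e-01 -1.293e+02]
24.45 [552.  144.6  27. ] r 44.66 q 0.96 Frad -0.4 Ftan -1.9 Fz 5.7 gap 0.18 j7 99.0 [-1.799e+02  1.000e-01 -1.293e+02]
```

>>> play_rows(rows=[[[0.05,-0.027,0,-0.0125],[0.1,-0.055,0,-0.025],[0.147,-0.08,0,-0.0375],[0.195,-0.11,0,-0.05],[0.195,-0.11,0,-0.05]]])

```text
clock: 24.95
tool_pos: [554.3, 143.4, 26.9]
orientation: [-179.9, 0.2, -132.1]
ft_force: [3.3, -1.4, 5.1]
finger_gap: 0.179
```

```bash
python3 pol.py
```

```text
24.95 [554.3 143.4  26.9] r 44.6 q 0.903 Frad 0.4 Ftan -3.5 Fz 5.1 gap 0.179 j7 97.0 [-179.9    0.2 -132.1]
25.0 [554.2 143.4  26.9] r 44.57 q 0.904 Frad 0.7 Ftan -3.8 Fz 5.9 gap 0.183 j7 97.0 [-179.9    0.2 -132.1]
```

>>> play_rows(rows=[[[0.048,-0.03,0,-0.0125],[0.095,-0.06,0,-0.025],[0.142,-0.09,0,-0.0375],[0.19,-0.12,0,-0.05],[0.19,-0.12,0,-0.05]]])

```text
clock: 25.5
tool_pos: [555.9, 141.7, 26.3]
orientation: [-180.0, 0.1, -135.0]
ft_force: [4.4, -0.6, 1.8]
finger_gap: 0.177
```

```bash
python3 pol.py
```

```text
25.5 [555.9 141.7  26.3] r 43.95 q 0.853 Frad 1.8 Ftan -4.0 Fz 1.8 gap 0.177 j7 95.0 [-1.80e+02  1.00e-01 -1.35e+02]
25.55 [555.9 141.7  26.3] r 43.95 q 0.852 Frad 1.8 Ftan -5.1 Fz 2.4 gap 0.181 j7 95.0 [-1.80e+02  1.00e-01 -1.35e+02]
```

z dropped to 26.3 at q of about 0.85: the tip is entering the locking hole. I'll feel downwards here.

>>> play_rows(rows=[[[0.02,0.03,-0.04,0],[0.03,0.04,-0.08,0],[0.03,0.04,-0.1,0],[0.03,0.04,-0.1,0]]])

```text
clock: 25.95
tool_pos: [556.0, 141.5, 25.2]
orientation: [-179.9, 0.1, -135.0]
ft_force: [5.5, -1.9, 2.5]
finger_gap: 0.181
```

```bash
python3 pol.py
```

```text
25.95 [556.  141.5  25.2] r 43.92 q 0.848 Frad 1.3 Ftan -5.6 Fz 2.5 gap 0.181 j7 95.0 [-1.799e+02  1.000e-01 -1.350e+02]
26.0 [556.  141.5  25.2] r 43.9 q 0.847 Frad 0.8 Ftan -6.0 Fz 2.1 gap 0.18 j7 95.0 [-1.799e+02  1.000e-01 -1.350e+02]
```

>>> play_rows(rows=[[[0,0,-0.1,0],[0,0,-0.2,0],[0,0,-0.3,0],[0,0,-0.4,0],[0,0,-0.4,0]]])

```text
clock: 26.5
tool_pos: [556.1, 141.5, 21.1]
orientation: [-179.9, 0.1, -135.0]
ft_force: [4.9, -1.9, 0.8]
finger_gap: 0.175
```

```bash
python3 pol.py
```

```text
26.5 [556.1 141.5  21.1] r 43.91 q 0.846 Frad 1.0 Ftan -5.1 Fz 0.8 gap 0.175 j7 94.0 [-1.799e+02  1.000e-01 -1.350e+02]
26.55 [556.1 141.5  21.1] r 43.91 q 0.846 Frad 1.9 Ftan -5.9 Fz 1.6 gap 0.182 j7 94.0 [-1.799e+02  1.000e-01 -1.350e+02]
```

>>> play_rows(rows=[[[0,0,-0.15,0],[0,0,-0.3,0],[0,0,-0.45,0],[0,0,-0.6,0],[0,0,-0.7,0],[0,0,-0.75,0],[0,0,-0.75,0]]])

```text
clock: 27.25
tool_pos: [556.1, 141.5, 13.7]
orientation: [-179.9, 0.1, -135.0]
ft_force: [5.1, -3.0, 1.5]
finger_gap: 0.176
```

```bash
python3 pol.py
```

```text
27.25 [556.1 141.5  13.7] r 43.95 q 0.845 Frad 0.2 Ftan -5.9 Fz 1.5 gap 0.176 j7 94.0 [-1.799e+02  1.000e-01 -1.350e+02]
27.3 [556.2 141.5  13.7] r 43.95 q 0.845 Frad 1.5 Ftan -6.2 Fz 1.5 gap 0.179 j7 94.0 [-1.799e+02  1.000e-01 -1.350e+02]
```

>>> play_rows(rows=[[[0,0,-0.05,0],[0,0,-0.1,0],[0,0,-0.15,0],[0,0,-0.18,0],[0,0,-0.18,0]]])

```text
clock: 27.8
tool_pos: [556.2, 141.4, 12.2]
orientation: [-179.9, 0.1, -135.0]
ft_force: [4.7, -3.1, 3.7]
finger_gap: 0.179
```

```bash
python3 pol.py
```

```text
27.8 [556.2 141.4  12.2] r 43.94 q 0.844 Frad -0.0 Ftan -5.6 Fz 3.7 gap 0.179 j7 94.0 [-1.799e+02  1.000e-01 -1.350e+02]
27.85 [556.2 141.5  12.2] r 43.96 q 0.844 Frad 0.0 Ftan -5.4 Fz 4.6 gap 0.176 j7 94.0 [-1.799e+02  1.000e-01 -1.350e+02]
```

Seated at tool z 12.2, as computed. I'll ease the side load off, then release.

>>> play_rows(rows=[[[0.06,-0.04,0,0],[0.12,-0.08,0,0],[0.16,-0.1,-0.01,0],[0.16,-0.1,-0.01,0]]])

```text
clock: 28.25
tool_pos: [557.5, 140.8, 12.1]
orientation: [-180.0, 0.1, -135.0]
ft_force: [4.0, -2.4, 6.3]
finger_gap: 0.177
```

```bash
python3 pol.py
```

```text
28.25 [557.5 140.8  12.1] r 44.12 q 0.811 Frad 0.3 Ftan -4.7 Fz 6.3 gap 0.177 j7 94.0 [-1.80e+02  1.00e-01 -1.35e+02]
28.3 [557.5 140.8  12.1] r 44.12 q 0.812 Frad 1.2 Ftan -4.8 Fz 5.4 gap 0.179 j7 94.0 [-1.80e+02  1.00e-01 -1.35e+02]
```

>>> play_rows(rows=[[[0.05,-0.03,0.02,0],[0.1,-0.06,0.02,0],[0.13,-0.08,0.02,0],[0.13,-0.08,0.02,0]]])

```text
clock: 28.7
tool_pos: [558.4, 140.2, 12.1]
orientation: [-180.0, 0.1, -135.0]
ft_force: [4.3, -0.3, 5.0]
finger_gap: 0.18
```

```bash
python3 pol.py
```

```text
28.7 [558.4 140.2  12.1] r 44.15 q 0.785 Frad 2.3 Ftan -3.6 Fz 5.0 gap 0.18 j7 94.0 [-1.80e+02  1.00e-01 -1.35e+02]
28.75 [558.5 140.2  12.2] r 44.18 q 0.784 Frad 2.6 Ftan -4.9 Fz 4.4 gap 0.175 j7 94.0 [-1.80e+02  1.00e-01 -1.35e+02]
```

>>> play_rows(rows=[[[0.06,-0.03,0.01,0],[0.12,-0.05,0.01,0],[0.15,-0.07,0.01,0],[0.15,-0.07,0.01,0]]])

```text
clock: 29.15
tool_pos: [559.0, 139.8, 12.1]
orientation: [180.0, 0.0, -134.9]
ft_force: [2.8, -0.1, 7.7]
finger_gap: 0.178
```

```bash
python3 pol.py
```

```text
29.15 [559.  139.8  12.1] r 44.21 q 0.771 Frad 1.6 Ftan -2.4 Fz 7.7 gap 0.178 j7 95.0 [ 180.     0.  -134.9]
29.2 [559.  139.8  12.1] r 44.22 q 0.771 Frad 1.6 Ftan -2.1 Fz 6.2 gap 0.176 j7 95.0 [ 180.     0.  -134.9]
```

>>> play_rows(rows=[[[0.04,-0.02,0.02,0],[0.06,-0.03,0.03,0],[0.06,-0.03,0.03,0]]])

```text
clock: 29.5
tool_pos: [559.0, 139.8, 12.1]
orientation: [179.9, -0.0, -134.9]
ft_force: [1.2, 0.5, 5.6]
finger_gap: 0.18
```

```bash
python3 pol.py
```

```text
29.5 [559.  139.8  12.1] r 44.22 q 0.77 Frad 1.1 Ftan -0.6 Fz 5.6 gap 0.18 j7 95.0 [ 179.9   -0.  -134.9]
29.55 [559.  139.8  12.1] r 44.16 q 0.77 Frad 1.5 Ftan -0.6 Fz 5.2 gap 0.177 j7 95.0 [ 179.9   -0.  -134.9]
```

>>> play_rows(rows=[[[0,0,0,0],[0,0,0,0],[0,0,0,0],[0,0,0,0],[0,0,0,0],[0,0,0,0]]], jaw=4)

```text
clock: 30.15
tool_pos: [559.8, 138.8, 12.2]
orientation: [180.0, -0.0, -135.0]
ft_force: [-0.3, -0.8, 1.0]
finger_gap: 0.467
```

>>> play_rows(rows=[[[0,0,0.5,0],[0,0,1.5,0],[0,0,3,0],[0,0,5,0],[0,0,8,0],[0,0,11,0],[-1.2,-3,14,0],[-2.4,-6,16,0],[-2.4,-6,16,0],[-2.4,-6,16,0]]])

```text
clock: 31.15
tool_pos: [536.5, 78.4, 173.8]
orientation: [-179.9, 0.1, -135.0]
ft_force: [0.2, 0.7, 0.7]
finger_gap: 0.469
```

```bash
python3 pol.py; python3 - <<'E'
from h import *
ims=[]
for n in("scene","side","wrist"):
    im,d,P,st=look(n); i=im.astype(int); near=np.hypot(P[...,0]-559,P[...,1]-140)<25
    m=(i[...,0]>100)&(i[...,1]<70)&(i[...,2]<70)&near&(P[...,2]>36)
    if m.sum(): print(n,m.sum(),np.percentile(P[m],[3,50,97],0).round(1).tolist())
    if n!="wrist":
        u,v=(385,245) if n=="scene" else (235,245); ims.append(cv2.resize(im[v-45:v+45,u-45:u+45],(400,400),interpolation=cv2.INTER_CUBIC))
save(np.hstack(ims),"pics/end.png")
E
```

```text
31.15 [536.5  78.4 173.8] r 26.46 q -1.569 Frad -0.7 Ftan 0.3 Fz 0.7 gap 0.469 j7 107.0 [-1.799e+02  1.000e-01 -1.350e+02]
31.2 [536.2  79.4 173.1] r 25.4 q -1.576 Frad -0.7 Ftan 0.6 Fz -0.8 gap 0.469 j7 107.0 [-1.800e+02  1.000e-01 -1.349e+02]
scene 251 [[553.8, 128.9, 46.8], [566.3, 143.0, 69.5], [573.1, 152.2, 79.5]]
side 250 [[546.6, 123.7, 46.0], [554.7, 130.3, 67.4], [571.6, 144.8, 79.8]]
wrist 624 [[546.3, 126.7, 48.3], [554.9, 134.9, 76.6], [569.6, 149.6, 78.5]]
```

View pics/end.png

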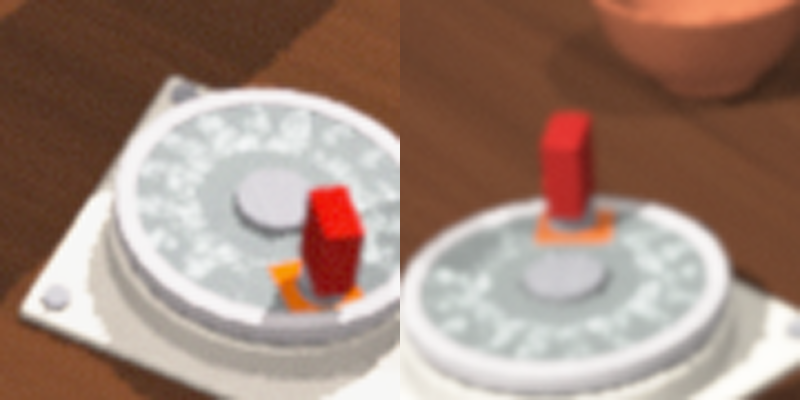

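The pin stands upright in the turned wheel with its collar down. The handle top is at 78.5 mm, against 78 expected when home. The wheel is held at about 0.75 rad and the bowl shows in its place. Handing in.

```bash
python3 -c "
from workcell import manip,monitor
print(manip.close_job(), monitor.state()['clock'])"
```

```text
the job is handed in; nothing more can be done
the job is handed in; nothing more can be done
```

The spring winder is locked under tension and the job is handed in, at about 31 s on the robot's clock. The red-handled pin is in the wheel's hole and fully home in the locking hole, and the gripper is well clear.

**How it went**
- **Grasp:** The first grasp closed on air just above the handle. The real fingertips sit about 34 mm higher than the reported TCP, so I opened, went 34 mm lower and gripped the pin.
- **Finding the hole:** The outward sweep, up to about 1.25 rad, missed the locking hole. On the slower return sweep the tip dropped in at about 0.8 rad.
- **Seating:** I lowered the pin until the collar touched the wheel, eased the side load off so the plate carried the spring, then let go.

**Last checks**
- **Pin height:** The handle top reads about 78.5 mm, against 78 mm expected with the pin home.
- **Wheel:** With the gripper gone, the orange patch and pin stay at the turned angle, about 0.75 rad.
- **Forces:** The highest vertical force I read was about 12 N, for two calls at the start of the return sweep. Otherwise it stayed below about 8 N. Sideways forces stayed at or below about 9 N.
- **Bystanders:** The final crops show the bowl in its place. I did not look again at the flower pot, book or glasses, but the arm never came near them.

**Disagreement:** The axis position differed by about 1 mm between the camera estimate and what I felt, and by up to 5 mm in the side camera's estimate. I went with what I felt.

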